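# Pin the link into its clevis

## Task

Take the steel pivot pin out of its stand and pin the loose link into the clevis of the linkage jig: thread the pin down through the upper cheek, the link's eye and the lower cheek until its collar sits flush on the upper cheek, then let go. The slide that carries the clevis may be clamped a little to either side of the jig's middle and the eye is not quite in line, so feel for the holes and work the pin in gently, never pushing harder than about 25 newtons and not letting it drop in; do not disturb the parts lying around.

Things in the scene. Friction and masses are not known exactly. Their poses are not given: they have to be found in the camera images.
- jig: Linkage jig fixed to the bench: dark steel base plate 190 x 130 x 6 mm (jig x -130 to +60 mm, y -65 to +65 mm) with an aluminium slide plate, clevis and steel link on it. Origin on the bench top, under the hole axis as it is when the slide is at mid-slot; z up, x from the link's post to the clevis, y along the slots. None of the jig's listed points moves with the slide.
- slide_mid (a point): Mid-slot point on top of the slide plate (165 x 76 mm, top 14 mm above the bench). The slide is clamped anywhere from -12 to +12 mm along jig y from here, not measured, and everything on it (both cheeks, link, post) is shifted with it: the true hole axis is at jig x 0, y -12 to +12 mm. The clamp does not give way to a gentle push.
- upper_cheek_mid (a point): At jig (0, 0, 76) mm, level with the top of the upper cheek; the hole is up to 12 mm away along jig y. Each cheek of the clevis: 48 (x) x 60 (y) mm, 10 mm thick, a 14 mm round vertical hole in its middle. An upright back joins them at x 24 to 44 mm, top level with the upper cheek, with two screw heads 6 mm high on it.
- eye_mid (a point): At jig (0, 0, 58) mm: height of the top of the link's eye, 36 mm square, 8 mm thick (50 to 58 mm above the bench), hole 14 mm. The eye stands up to 2.2 mm off the cheeks' axis along jig y; it yields sideways to about 1.5 N at the eye, so once the pin's taper has caught the hole's rim it pushes the eye into line with a few N of downward push; if the tip lands flat on the eye, lift a little and shift within the cheek's play.
- lower_cheek_mid (a point): At jig (0, 0, 42) mm: height of the top of the lower cheek (32 to 42 mm above the bench); its 14 mm hole is exactly below that of the upper cheek.
- link_post_mid (a point): At jig (-100, 0, 64) mm: top of the round post on which the link turns, 100 mm from the eye, when the slide is at mid-slot.
- pin: Loose steel pivot pin of about 110 g, 96 mm long: shaft 12 mm diameter with a tapered end (10 mm flat tip widening to 12 mm over the lowest 2 mm), collar 22 mm diameter from 58 to 62 mm above the tip, dark round grip 18 mm diameter from 62 to 96 mm above the tip. Origin at the centre of the tip, z along the pin toward the grip. Starts upright in the stand. When home in the clevis its tip is 18 mm above the bench.
- pin_grip (a point): Point on the pin's axis 84 mm above its tip, on the round grip: a good height to grasp.
- stand: Grey plastic block 60 x 60 x 50 mm on a 72 mm square rubber foot 4 mm high, fixed to the bench; the pin stands loosely in its round 14.5 mm hole, whose bottom is 10 mm above the bench (40 mm deep). Origin at the centre of its underside.
- tape_roll: Roll of yellow tape 66 mm across, 19 mm high, lying on the bench; a bystander, origin at the centre of its underside.
- motor_housing: Round cast motor housing 73 mm across, 58 mm high; a bystander, origin at the centre of its underside.
- feeler_tin: Flat round tin 61 mm across, 21 mm high; a bystander, origin at the centre of its underside.
- end_cap_round: Round motor end cap with ears, 58 x 56 x 16 mm; a bystander, origin at the centre of its underside.
There are look-alikes about, which are no part of the job. Of the things shaped like the pin, the steel one is meant.

How it is judged:
By the outcome, as a careful person would: the job done as asked, in the order asked, and still so for the second after the job is handed in, with the robot touching nothing.
It also fails if it takes over 72 s, if anything falls off the work surface, if the arm or the gripper's body presses on something with over 40 N, if the wrist force passes 120 N, or if a joint passes its speed limit or range.

## Robot

A 6-joint arm with a two-finger parallel gripper is mounted at the origin on a cart in front of the work surface, level with it; the furniture and walls round the work are solid. World frame = base frame: x ahead of the robot, y to its left, z up, the work surface at z = 0. Lengths are in mm, angles in rad, forces in N, time in s.
With the tool pointing down it reaches from about 300 to 775 mm from the base axis. Payload 14.6 kg.
Tool frame: the origin (TCP) lies between the finger pads; the fingertips stand manip.finger_overhang ahead of it and the grasp point (between the pads) lies 2 mm behind it (manip.finger_overhang is the distance from the TCP to the fingertips, in mm); z points along the fingers, y is the direction in which the jaws open and shut (so a half turn about z gives the same grasp; the last joint's range is limited). The gripper opens to 94 mm and grips with 3 to 60 N. Pads are 16 mm wide; open, the fingers measure 119 mm over their backs; the gripper's body (75 mm by 177 mm) begins 78 mm behind the grasp point.
Start: joints at [1.269, 0.3, 1.521, -0, 1.321, -0.067], TCP at [127.955, 534.899, 222.446] pointing down, gripper open.
Joint ranges: [-3.03, 3.03], [-0.79, 2.21], [0.23, 2.52], [-1.04, 4.18], [0, 3.07], [-2.55, 2.55]. Speed limits (rad/s): [2.22, 2.22, 2.57, 3.14, 3.14, 3.14].

## Interface

Orientations are given as [roll, pitch, yaw] about the fixed x, y, z axes, in that order (R = Rz(yaw) Ry(pitch) Rx(roll)).
In Python, from cell import manip gives the robot as it stands.
- The arm moves only by the tool drive_tool, never from a script. Its argument "steps" is a list of rows, each an object with "delta_pos": the shift along the world's x, y, z in mm, a list of three; "yaw": the turn about the world's z in rad; "hand": the finger opening in mm, from 0 to 94. A call has 1 to 5 rows; each row shifts and turns the commanded pose from where the row before left it; what a row does not reach is not made up. A row lasts 1/12 s, in which the tool goes at most 41.7 mm and 7.16 degrees, less where a joint would pass 70% of its speed; a pose out of reach is approached as far as the arm can. A call is refused whole if a number of a shift passes 41.7 or a number of a turn 0.125, either way. A call with a gripper value outside its range is refused whole. The fingers move at their own pace and stop on an object; "squeeze" is the grip in N (left out, the last holds). Time passes only in rows, so rows that do not move let the fingers close. It gives the time, the measured TCP pose, the force and the opening at its end, in the units of the state.
- manip.read_state(): the state, without advancing time (a new reading comes with each control period).
- manip.camera(name): name is "scene" or "side" or "wrist"; returns a dict with "frame" (400x640x3 uint8, red, green, blue), "range_z" (400x640 float32, mm along the optical axis (not along the pixel's ray), 0 where there is no reading), "intrinsics" (3x3 intrinsics, pixels), "dist_coeffs" ([k1, k2, p1, p2, k3] as OpenCV has them; the pictures are not rectified), "position" and "attitude" of the camera in the world. Camera axes: x right, y down, z forward; pixel columns grow to the right and rows downward; lengths in mm; the calibration is good to about 2 mm. A picture is of the moment at which its call begins.
- manip.sign_off(): hands the job in, once; it reports no verdict.
The state is a dict: "clock": time; "joints": joint angles; "qd": joint speeds; "effort": joint torques, N m; "eef_pos": TCP position; "eef_rot": TCP orientation; "wrist_force": force on the tool from outside, world axes, zero at the start; "moment": the same for the moment, N m; "finger_gap": finger opening in mm.
Only numpy, scipy, OpenCV 4.12 (cv2) and the standard library are available. Lean on these libraries where they do the work, as an engineer would, in place of code of your own. Each camera call takes 0.05 s, during which the arm holds its last target.

## Working session

There is one attempt and no reset: what is moved stays moved. The work goes in short steps, Python scripts to look and compute and a tool call to move; the robot and the scene stay as the last step left them, time stands still between calls to the robot, and variables do not carry over. Pictures are saved under pics/ and viewed, and the job is handed in when it is done.

Besides the shell and the picture viewer there is one more tool, called as a command line: name --argument value ..., lists and objects as JSON in quotes. drive_tool: Moves the arm, as the interface text tells. Its arguments: {"type":"object","properties":{"steps":{"type":"array"},"squeeze":{"type":"number"}},"required":["steps"]}

```bash
ls; mkdir -p pics
python3 - <<'E'
from cell import manip
import cv2
print(manip.read_state(), manip.finger_overhang)
for n in ["scene","side","wrist"]:
    c=manip.camera(n); cv2.imwrite(f"pics/{n}0.png",c["frame"][:,:,::-1]); print(n,c["position"],c["attitude"],c["intrinsics"],c["dist_coeffs"])
E
```

```text
pics
{'clock': 0.0, 'joints': array([ 1.26940583e+00,  3.00473707e-01,  1.52157402e+00,  2.25719322e-05,
        1.32069134e+00, -6.66084050e-02]), 'qd': array([ 0.00125902,  0.00015526,  0.00024902,  0.00050834, -0.0001455 ,
       -0.00039375]), 'effort': array([ 7.55366855e-04, -5.31810880e+01, -3.52726257e+01,  7.07967393e-02,
        2.44877703e-02, -1.04334961e-04]), 'eef_pos': array([127.87819034, 534.68245225, 221.88787561]), 'eef_rot': array([-3.14045024e+00, -9.81190106e-05,  2.90680491e+00]), 'wrist_force': array([ 0.40534915,  0.8736834 , -0.59921257]), 'moment': array([ 0.02376963, -0.02315019,  0.00235033]), 'finger_gap': 93.99936473883129} 17.0
scene [-356.66541143 -602.2246794   530.38278139] [-1.95141123  0.01806682 -1.10244628] [[478.45330816   0.         316.30327523]
 [  0.         478.45330816 194.37126999]
 [  0.           0.           1.        ]] [-0.07634599  0.          0.          0.          0.        ]
side [  -9.42855004  458.85282701 1117.50103191] [-2.48217063 -0.00946237 -2.29719937] [[455.04560335   0.         322.10445447]
 [  0.         455.04560335 198.23926826]
 [  0.           0.           1.        ]] [-0.09965794  0.          0.          0.          0.        ]
wrist [ 49.69163191 554.06218967 384.39902571] [2.85924650e+00 1.23662860e-03 1.33671901e+00] [[319.98338047   0.         319.48450716]
 [  0.         319.98338047 198.81058926]
 [  0.           0.           1.        ]] [0.00294452 0.         0.         0.         0.        ]
```

View pics/scene0.png

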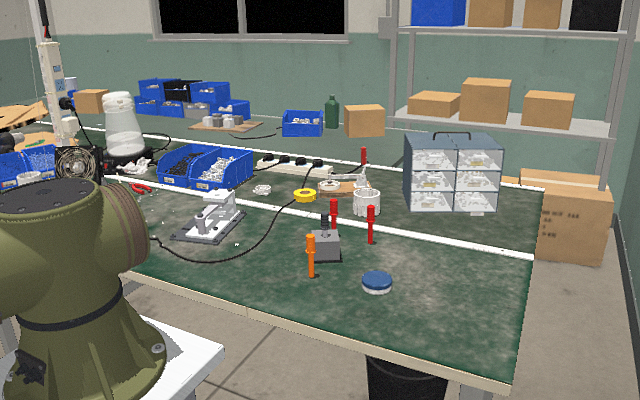

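View pics/side0.png

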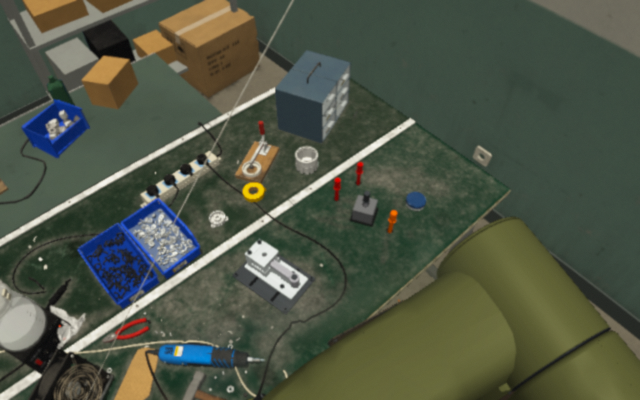

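View pics/wrist0.png

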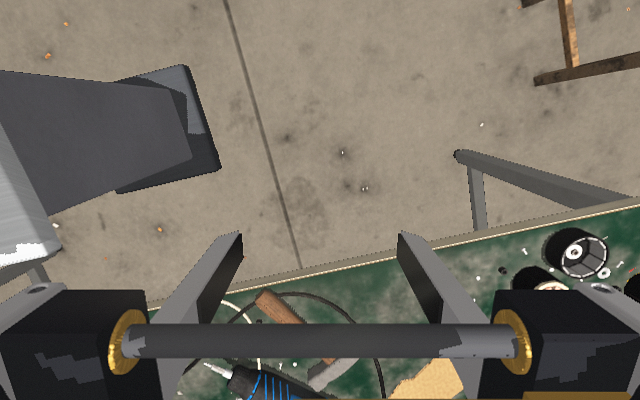

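Scene: the stand with the dark-gripped pin is at about (325,240), the jig at (210,215), and the red and orange look-alikes stand around it. Side: stand (364,207), jig (272,270). Next I'll turn pixels into positions.

```bash
cat > h.py <<'E'
from cell import manip
import cv2, numpy as np
from scipy.spatial.transform import Rotation as Ro
def cam(n,save=None):
    c=manip.camera(n); c["R"]=Ro.from_euler("xyz",c["attitude"]).as_matrix()
    if save: cv2.imwrite(save,c["frame"][:,:,::-1])
    return c
def rays(c,px):
    px=np.array(px,float).reshape(-1,1,2)
    n=cv2.undistortPoints(px,c["intrinsics"],c["dist_coeffs"]).reshape(-1,2)
    return np.c_[n,np.ones(len(n))]
def depthpts(c,px):
    px=np.array(px); r=rays(c,px)
    d=np.array([c["range_z"][int(round(v)),int(round(u))] for u,v in px])
    return (r*d[:,None])@c["R"].T+c["position"]
def onplane(c,px,z):
    r=rays(c,px)@c["R"].T; t=(z-c["position"][2])/r[:,2]
    return c["position"]+r*t[:,None]
def proj(c,P):
    P=np.array(P,float).reshape(-1,3)
    R=c["R"].T; rv=cv2.Rodrigues(R)[0]; t=-R@np.array(c["position"])
    return cv2.projectPoints(P,rv,t,c["intrinsics"],c["dist_coeffs"])[0].reshape(-1,2)
def cloud(c):
    v,u=np.nonzero(c["range_z"]>0)
    r=rays(c,np.c_[u,v]); P=(r*c["range_z"][v,u][:,None])@c["R"].T+c["position"]
    return P,u,v
def crop(c,x0,y0,x1,y1,f,fn):
    cv2.imwrite(fn,cv2.resize(c["frame"][y0:y1,x0:x1,::-1],None,fx=f,fy=f,interpolation=cv2.INTER_CUBIC))
E
python3 - <<'E'
from h import *
np.set_printoptions(suppress=True,precision=1)
c=cam("side"); crop(c,220,220,340,310,6,"pics/s1.png"); crop(c,310,150,440,250,6,"pics/s2.png")
print(depthpts(c,[(364,212),(367,197),(272,270),(260,250),(200,330),(415,201)]))
P,u,v=cloud(c); 
m=(u>220)&(u<340)&(v>220)&(v<310)
Q=P[m]
print(np.histogram(Q[:,2],bins=np.arange(-10,100,5)))
c=cam("scene"); crop(c,160,175,260,250,7,"pics/c1.png"); crop(c,280,190,400,300,6,"pics/c2.png")
print(depthpts(c,[(325,230),(325,218),(210,215),(330,237),(377,278)]))
E
```

```text
[[ 484.1 -155.8   50.9]
 [ 494.6 -173.1   97. ]
 [ 528.2  151.1   12.8]
 [ 566.1  155.7   76.1]
 [ 519.5  395.    -3.7]
 [ 423.9 -319.3   21.9]]
(array([ 198, 4076, 3398, 1018,  554,  295,   26,   11,   29,   34,   80,
         23,   47,  167,   52,   40,  241,  235,   20,    0,    0]), array([-10,  -5,   0,   5,  10,  15,  20,  25,  30,  35,  40,  45,  50,
        55,  60,  65,  70,  75,  80,  85,  90,  95]))
[[ 496.7 -182.6   64.9]
 [ 495.4 -183.6   94.8]
 [ 547.9  184.4   11.2]
 [ 500.  -193.1   48.4]
 [ 427.6 -331.1   19.3]]
```

View pics/s1.png

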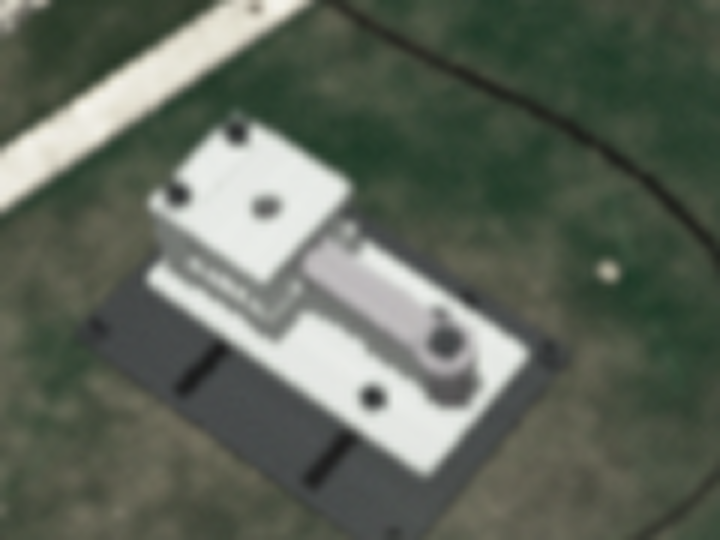

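View pics/s2.png

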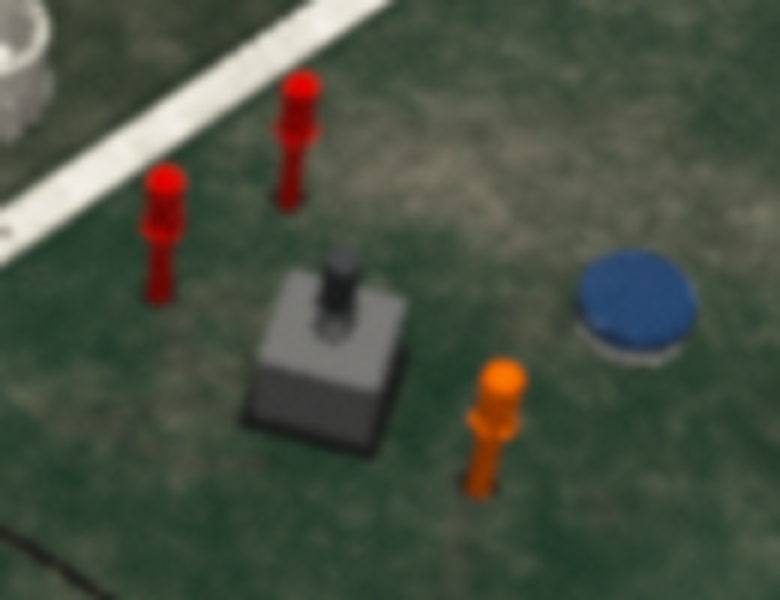

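View pics/c2.png

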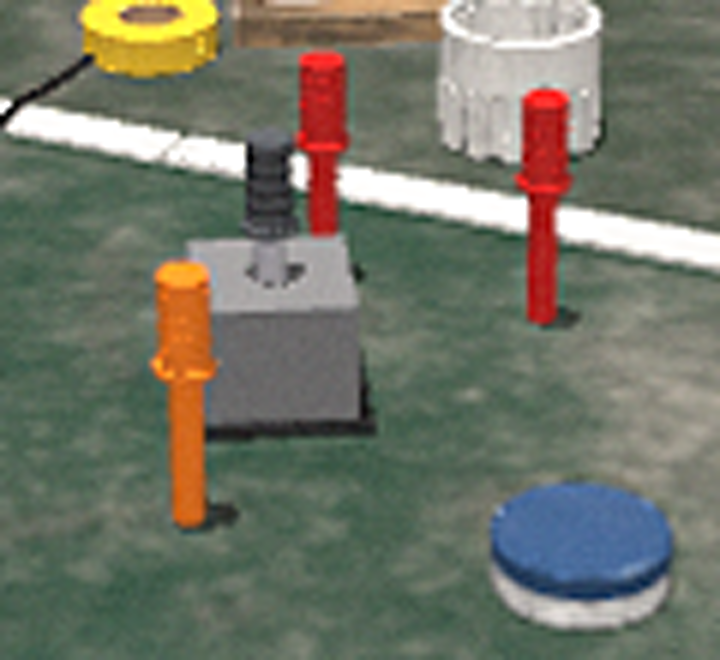

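View pics/c1.png

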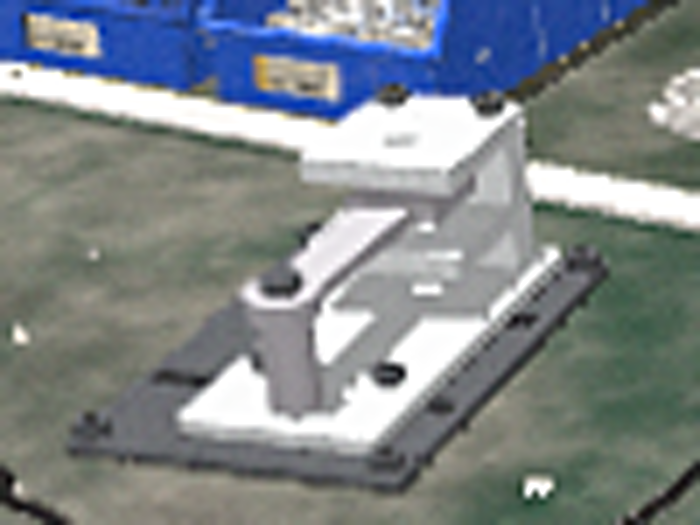

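s1 shows the upper cheek's hole at crop (267,206), side pixel (264,254), and the post top at (447,341). s2 and c2 show the dark-gripped steel pin in the grey stand, with its grip top at side pixel (366.8,192.1) and scene pixel (324.6,212.4).

Run:
```python
from h import *
np.set_printoptions(suppress=True,precision=1)
c=cam("side")
f=lambda x,y,ox,oy,s=6:(ox+(x+.5)/s-.5, oy+(y+.5)/s-.5)
g=lambda pts,z,ox,oy:onplane(c,[f(x,y,ox,oy) for x,y in pts],z)
print("hole",g([(267,206)],76,220,220)); print("clevis corners",g([(240,112),(352,188),(262,285),(150,203)],76,220,220))
p=g([(447,341)],64,220,220);print("post",p)
print("slide corners",g([(530,352),(430,470),(150,280)],14,220,220))
print("base corners",g([(80,335),(570,355)],6,220,220))
print("pin",g([(343,255)],106,310,150)); print("stand top",g([(290,270),(408,297),(370,388),(260,345)],50,310,150))
s=cam("scene")
print("pin sc",onplane(s,[f(270,137,280,190)],106))
f7=lambda x,y:f(x,y,160,175,7)
print("hole sc",onplane(s,[f7(400,139)],76),"post",onplane(s,[f7(280,283)],64))
print("base sc",onplane(s,[f7(70,450),f7(405,490),f7(607,268)],6))
st=manip.read_state();print(st["clock"])
```

```text
hole [[549.3 154.8  76. ]]
clevis corners [[596.7 134.2  76. ]
 [531.9 120.8  76. ]
 [519.2 180.6  76. ]
 [584.6 193.   76. ]]
post [[450.7 133.8  64. ]]
slide corners [[443.6  93.8  14. ]
 [428.4 164.6  14. ]
 [586.6 201.3  14. ]]
base corners [[588.7 240.6   6. ]
 [433.7  78.5   6. ]]
pin [[ 503.2 -179.5  106. ]]
stand top [[ 542.3 -188.1   50. ]
 [ 491.5 -220.3   50. ]
 [ 464.9 -166.5   50. ]
 [ 518.6 -144.5   50. ]]
pin sc [[ 499.3 -180.8  106. ]]
hole sc [[546.6 153.2  76. ]] post [[445.2 127.5  64. ]]
base sc [[400.8 192.8   6. ]
 [427.5  67.1   6. ]
 [610.1 110.4   6. ]]
0.35
```

drive_tool --steps '[{"delta_pos": [30,-27,0],"yaw": 0.032,"hand": 94},{"delta_pos": [30,-27,0],"yaw": 0.032,"hand": 94},{"delta_pos": [30,-27,0],"yaw": 0.032,"hand": 94},{"delta_pos": [30,-27,0],"yaw": 0.032,"hand": 94},{"delta_pos": [30,-27,0],"yaw": 0.032,"hand": 94}]'

```text
clock: 0.77
eef_pos: [278.9, 398.4, 222.6]
eef_rot: [3.141, 0.0, 3.069]
wrist_force: [0.4, 0.5, 0.8]
finger_gap: 93.7
```

drive_tool --steps '[{"delta_pos": [30,-27,0],"yaw": 0.032,"hand": 94},{"delta_pos": [30,-27,0],"yaw": 0.032,"hand": 94},{"delta_pos": [30,-27,0],"yaw": 0.032,"hand": 94},{"delta_pos": [30,-27,0],"yaw": 0.032,"hand": 94},{"delta_pos": [30,-27,0],"yaw": 0.032,"hand": 94}]'

```text
clock: 1.18
eef_pos: [429.1, 263.2, 222.6]
eef_rot: [3.141, 0.0, -3.055]
wrist_force: [0.8, 0.6, -0.0]
finger_gap: 94.2
```

drive_tool --steps '[{"delta_pos": [30,-27,0],"yaw": 0.032,"hand": 50},{"delta_pos": [30,-27,0],"yaw": 0.032,"hand": 50},{"delta_pos": [30,-27,0],"yaw": 0.032,"hand": 50},{"delta_pos": [20,-20,0],"yaw": 0.032,"hand": 50},{"delta_pos": [0,0,0],"yaw": 0,"hand": 50}]'

```text
clock: 1.6
eef_pos: [540.6, 160.2, 221.8]
eef_rot: [-3.141, -0.0, -2.93]
wrist_force: [0.4, -1.0, -0.8]
finger_gap: 64.2
```

Run:
```python
from h import *
np.set_printoptions(suppress=True,precision=2)
st=manip.read_state();print(st["clock"],st["eef_pos"],st["eef_rot"],st["joints"],st["finger_gap"])
c=cam("wrist","pics/w1.png"); print(proj(c,[(548,154,76),(448,131,64)]))
crop(c,255,100,385,210,6,"pics/w1c.png"); np.savez("w1.npz",**c)
c=cam("side")
f=lambda x,y:(310+(x+.5)/6-.5,150+(y+.5)/6-.5)
print("decoys",onplane(c,[f(480,490),f(160,295),f(290,205)],0))
```

```text
1.6 [540.57 160.24 221.83] [-3.14 -0.   -2.93] [ 0.22  0.33  1.48 -0.    1.33 -1.56] 64.2070908722159
[[311.84 195.93]
 [309.89  88.18]]
decoys [[ 407.58 -192.49    0.  ]
 [ 600.72 -156.17    0.  ]
 [ 599.62 -249.3     0.  ]]
```

View pics/w1.png

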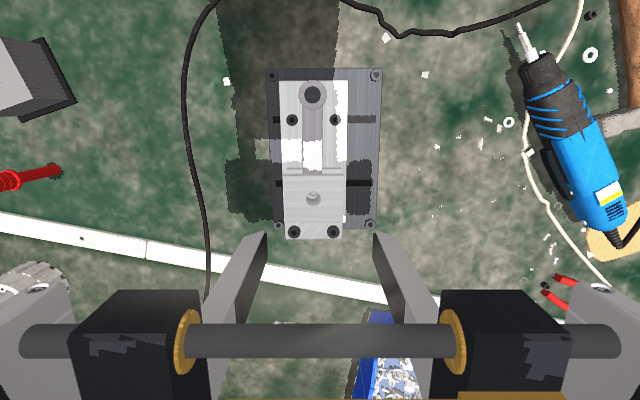

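View pics/w1c.png

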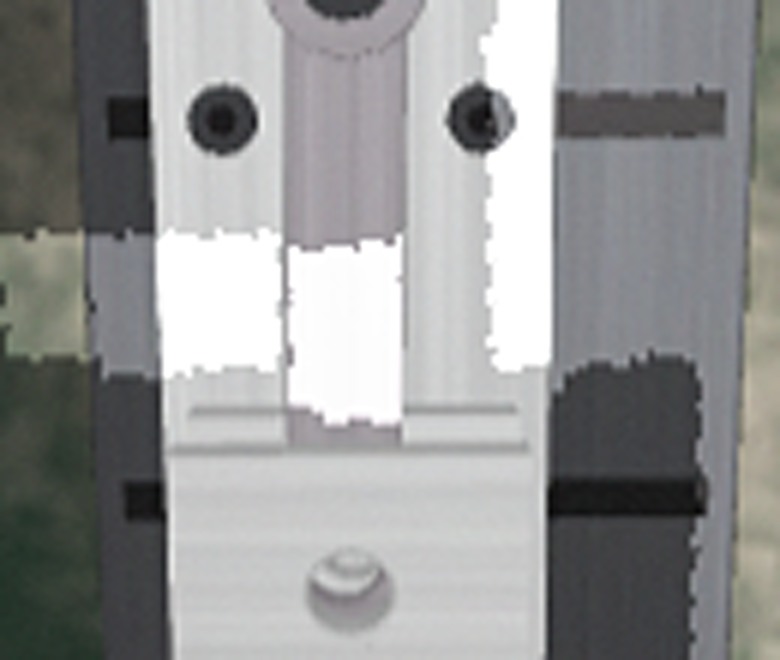

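w1 shows the hole at wrist pixel (312.9,198.1), with the jig lined up to the tool yaw. I'll go over the pin next, at equal camera-to-object depth, so that camera bias cancels.

drive_tool --steps '[{"delta_pos": [-4,-38,4],"yaw": 0,"hand": 50},{"delta_pos": [-4,-38,4],"yaw": 0,"hand": 50},{"delta_pos": [-4,-38,4],"yaw": 0,"hand": 50},{"delta_pos": [-4,-38,4],"yaw": 0,"hand": 50},{"delta_pos": [-4,-38,4],"yaw": 0,"hand": 50}]'

```text
clock: 2.12
eef_pos: [517.0, -26.4, 242.9]
eef_rot: [-3.142, 0.0, -2.927]
wrist_force: [-0.5, -0.3, 0.3]
finger_gap: 50.2
```

drive_tool --steps '[{"delta_pos": [-4,-38,4],"yaw": 0,"hand": 50},{"delta_pos": [-4,-38,4],"yaw": 0,"hand": 50},{"delta_pos": [-4,-38,2],"yaw": 0,"hand": 50},{"delta_pos": [-4,-36,0],"yaw": 0,"hand": 50},{"delta_pos": [0,0,0],"yaw": 0,"hand": 50}]'

```text
clock: 2.53
eef_pos: [501.0, -179.7, 252.6]
eef_rot: [-3.141, -0.0, -2.932]
wrist_force: [0.1, -0.7, -0.3]
finger_gap: 50.0
```

Run:
```python
from h import *
np.set_printoptions(suppress=True,precision=2)
w=dict(np.load("w1.npz")); print("hole",onplane(w,[(312.9,198.1)],76), "post?",onplane(w,[(312.3,95)],64))
st=manip.read_state();print(st["clock"],st["eef_pos"],st["eef_rot"],st["finger_gap"])
c=cam("wrist","pics/w2.png"); p=proj(c,[(501,-180,106)])[0];print(p)
x,y=int(p[0])-55,int(p[1])-45;print(x,y)
crop(c,x,y,x+110,y+90,7,"pics/w2c.png"); np.savez("w2.npz",**c)
```

```text
hole [[549.99 155.5   76.  ]] post? [[453.54 134.48  64.  ]]
2.5333 [ 501.02 -179.68  252.59] [-3.14 -0.   -2.93] 50.04003409164748
[319.24 189.9 ]
264 144
```

View pics/w2.png

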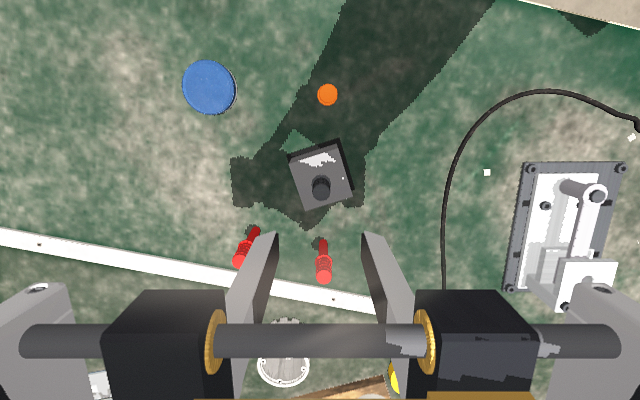

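View pics/w2c.png

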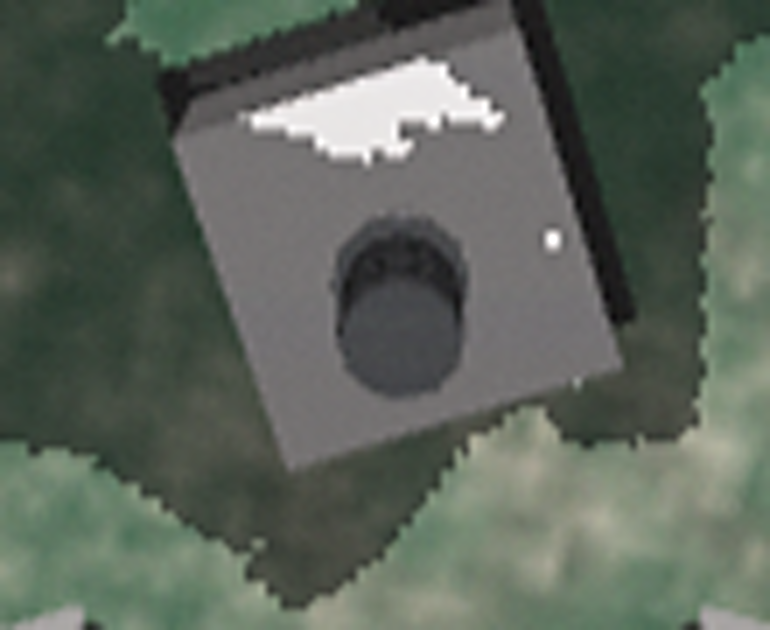

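Pin top centre is at wrist pixel (320.8,191.3).

Run:
```python
from h import *
np.set_printoptions(suppress=True,precision=2)
w=dict(np.load("w2.npz")); print(onplane(w,[(320.8,191.3)],106))
d=w["range_z"][185:197,314:327];print(d[6])
print(depthpts(w,[(320.8,191.3),(302,195)]))
```

```text
[[ 502.09 -178.18  106.  ]]
[318.9  319.23 319.35 321.01 319.5  319.25 318.77 319.42 318.23 319.4
 318.67 320.92 319.28]
[[ 502.04 -178.19  106.17]
 [ 525.7  -195.73   49.78]]
```

drive_tool --steps '[{"delta_pos": [1,1.5,-35],"yaw": 0,"hand": 50},{"delta_pos": [0,0,-35],"yaw": 0,"hand": 50},{"delta_pos": [0,0,-35],"yaw": 0,"hand": 50},{"delta_pos": [0,0,-25],"yaw": 0,"hand": 50},{"delta_pos": [0,0,-15],"yaw": 0,"hand": 50}]'

```text
clock: 3.0
eef_pos: [502.0, -172.0, 104.6]
eef_rot: [3.139, -0.003, -2.927]
wrist_force: [-0.2, 0.2, -0.5]
finger_gap: 50.1
```

drive_tool --steps '[{"delta_pos": [0,0,-8],"yaw": 0,"hand": 40},{"delta_pos": [0,0,-5],"yaw": 0,"hand": 32},{"delta_pos": [0,0,0],"yaw": 0,"hand": 26},{"delta_pos": [0,0,0],"yaw": 0,"hand": 10},{"delta_pos": [0,0,0],"yaw": 0,"hand": 10}]' --squeeze 15

```text
clock: 3.42
eef_pos: [503.5, -174.5, 95.6]
eef_rot: [-3.141, 0.002, -2.928]
wrist_force: [-0.2, 0.0, 0.0]
finger_gap: 20.2
```

drive_tool --steps '[{"delta_pos": [0,0,0],"yaw": 0,"hand": 10},{"delta_pos": [0,0,0],"yaw": 0,"hand": 10},{"delta_pos": [0,0,0],"yaw": 0,"hand": 10}]' --squeeze 30

```text
clock: 3.67
eef_pos: [503.5, -175.1, 95.5]
eef_rot: [-3.14, 0.002, -2.929]
wrist_force: [-0.1, -1.7, 6.6]
finger_gap: 17.4
```

The TCP settled about 3 mm off in y, which could tilt the pin in the grip. I'll open, recentre and regrip.

drive_tool --steps '[{"delta_pos": [0,0,0],"yaw": 0,"hand": 30},{"delta_pos": [0,0,0],"yaw": 0,"hand": 34},{"delta_pos": [0,0,0],"yaw": 0,"hand": 34},{"delta_pos": [-1.4,-3,-1],"yaw": 0,"hand": 34},{"delta_pos": [0,0,0],"yaw": 0,"hand": 34}]' --squeeze 10

```text
clock: 4.08
eef_pos: [501.2, -177.8, 93.1]
eef_rot: [3.141, -0.001, -2.929]
wrist_force: [-0.1, -0.4, 0.5]
finger_gap: 33.7
```

Run:
```python
from h import *
np.set_printoptions(suppress=True,precision=2)
st=manip.read_state();print(st["clock"],st["eef_pos"],st["eef_rot"],st["finger_gap"],st["qd"])
c=cam("wrist"); p=proj(c,[(502,-178,106)])[0];print(p)
x,y=int(p[0])-55,int(p[1])-45;print(x,y)
crop(c,x,y,x+110,y+90,7,"pics/w3c.png"); np.savez("w3.npz",**c)
```

```text
4.0833 [ 501.22 -177.85   93.13] [ 3.14 -0.   -2.93] 33.72806251414975 [ 0.   -0.   -0.    0.    0.    0.01]
[318.58 268.71]
263 223
```

View pics/w3c.png

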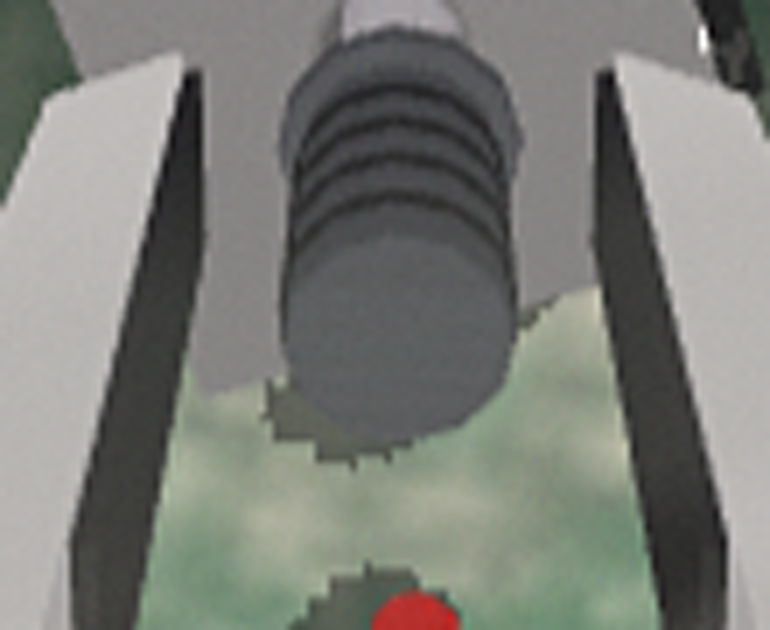

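The pin is centred between the fingers (x≈400 of 205–595 in the crop). Closing.

drive_tool --steps '[{"delta_pos": [0.5,0,0],"yaw": 0,"hand": 25},{"delta_pos": [0,0,0],"yaw": 0,"hand": 20},{"delta_pos": [0,0,0],"yaw": 0,"hand": 10},{"delta_pos": [0,0,0],"yaw": 0,"hand": 10},{"delta_pos": [0,0,0],"yaw": 0,"hand": 10}]' --squeeze 30

```text
clock: 4.55
eef_pos: [502.0, -177.6, 93.4]
eef_rot: [3.142, -0.0, -2.928]
wrist_force: [-0.2, 0.1, 1.3]
finger_gap: 17.3
```

drive_tool --steps '[{"delta_pos": [0,0,0],"yaw": 0,"hand": 10},{"delta_pos": [0,0,5],"yaw": 0,"hand": 10},{"delta_pos": [0,0,10],"yaw": 0,"hand": 10},{"delta_pos": [0,0,15],"yaw": 0,"hand": 10},{"delta_pos": [0,0,15],"yaw": 0,"hand": 10}]' --squeeze 30

```text
clock: 4.97
eef_pos: [502.0, -177.6, 139.7]
eef_rot: [3.141, -0.0, -2.928]
wrist_force: [0.6, -0.8, -0.9]
finger_gap: 17.4
```

drive_tool --steps '[{"delta_pos": [0,0,20],"yaw": 0,"hand": 10},{"delta_pos": [0,0,25],"yaw": 0,"hand": 10},{"delta_pos": [0,5,20],"yaw": 0,"hand": 10},{"delta_pos": [2,15,5],"yaw": 0,"hand": 10},{"delta_pos": [4,25,0],"yaw": 0,"hand": 10}]'

```text
clock: 5.38
eef_pos: [508.5, -133.5, 211.4]
eef_rot: [-3.139, 0.003, -2.931]
wrist_force: [0.7, 0.1, -1.2]
finger_gap: 17.7
```

Run:
```python
from h import *
np.set_printoptions(suppress=True,precision=2)
st=manip.read_state();print(st["clock"],st["eef_pos"],st["eef_rot"],st["finger_gap"])
c=cam("wrist","pics/w4.png")
s=cam("side"); p=proj(s,[st["eef_pos"]])[0].astype(int); crop(s,p[0]-50,p[1]-40,p[0]+50,p[1]+40,7,"pics/s4.png")
s=cam("scene"); p=proj(s,[st["eef_pos"]])[0].astype(int); crop(s,p[0]-50,p[1]-40,p[0]+50,p[1]+50,7,"pics/c4.png")
```

```text
5.3833 [ 508.48 -133.52  211.37] [-3.14  0.   -2.93] 17.677100233856695
```

View pics/w4.png

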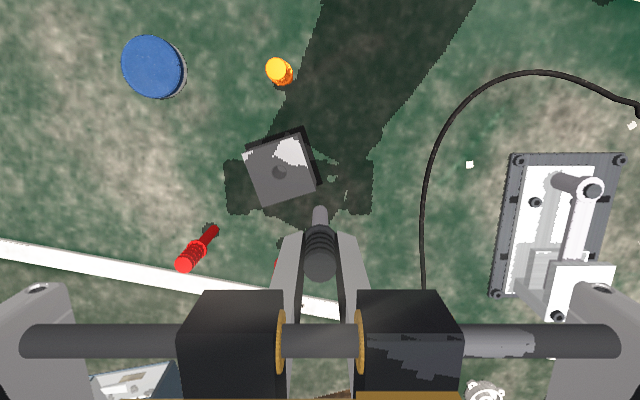

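View pics/c4.png

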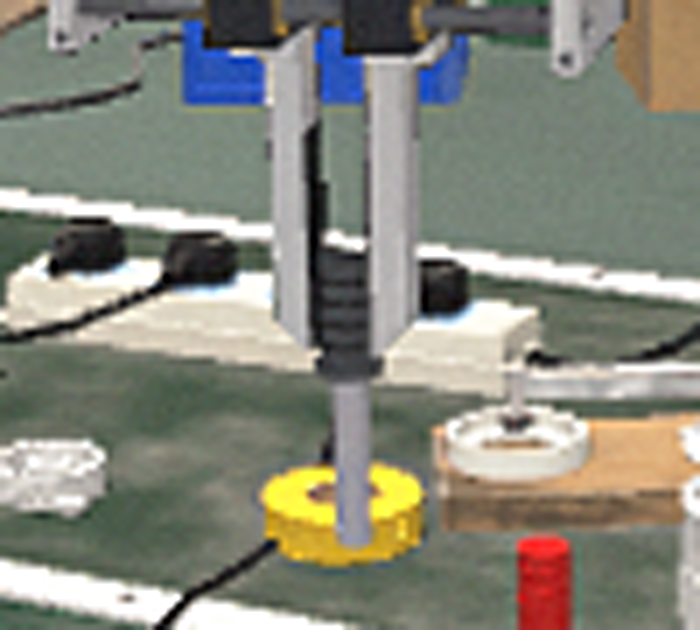

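Pin held upright and the stand is empty. Moving over the clevis.

drive_tool --steps '[{"delta_pos": [5,36,0],"yaw": 0,"hand": 10},{"delta_pos": [5,36,0],"yaw": 0,"hand": 10},{"delta_pos": [5,36,0],"yaw": 0,"hand": 10},{"delta_pos": [5,36,0],"yaw": 0,"hand": 10},{"delta_pos": [5,36,0],"yaw": 0,"hand": 10}]'

```text
clock: 5.95
eef_pos: [533.1, 48.3, 208.9]
eef_rot: [-3.141, 0.0, -2.929]
wrist_force: [1.6, -0.6, -0.8]
finger_gap: 17.4
```

drive_tool --steps '[{"delta_pos": [5,36,0],"yaw": 0,"hand": 10},{"delta_pos": [5,36,0],"yaw": 0,"hand": 10},{"delta_pos": [4,24,0],"yaw": 0,"hand": 10},{"delta_pos": [2,12,0],"yaw": 0,"hand": 10},{"delta_pos": [0,0,0],"yaw": 0,"hand": 10}]'

```text
clock: 6.37
eef_pos: [549.2, 156.6, 208.4]
eef_rot: [3.142, -0.0, -2.926]
wrist_force: [-0.5, -0.6, -1.8]
finger_gap: 17.3
```

drive_tool --steps '[{"delta_pos": [0,0,-12],"yaw": 0,"hand": 10},{"delta_pos": [0,0,-12],"yaw": 0,"hand": 10},{"delta_pos": [0,0,-8],"yaw": 0,"hand": 10},{"delta_pos": [0,0,0],"yaw": 0,"hand": 10}]'

```text
clock: 6.7
eef_pos: [548.2, 154.0, 173.8]
eef_rot: [-3.142, -0.004, -2.93]
wrist_force: [-0.6, 0.2, -2.1]
finger_gap: 17.1
```

Run:
```python
from h import *
np.set_printoptions(suppress=True,precision=2)
st=manip.read_state();print(st["clock"],st["eef_pos"],st["eef_rot"],st["finger_gap"],st["wrist_force"],st["moment"])
c=cam("wrist"); e=st["eef_pos"]; pt=proj(c,[e-[0,0,83.4]])[0]; print("tip pred",pt,"hole",proj(c,[(550,155.5,76)]))
x,y=int(pt[0])-55,int(pt[1])-45;print(x,y); crop(c,x,y,x+110,y+80,7,"pics/w5c.png");np.savez("w5.npz",**c)
for n in("side","scene"):
    s=cam(n); p=proj(s,[e-[0,0,83.4]])[0]; q=p.astype(int); print(n,p,q-[50,50],proj(s,[(550,155.5,76)])); crop(s,q[0]-50,q[1]-50,q[0]+50,q[1]+30,7,f"pics/{n}5.png")
```

```text
6.7 [548.18 154.   173.78] [-3.14 -0.   -2.93] 17.0736367260477 [-0.6   0.2  -2.09] [-0.01 -0.01  0.04]
tip pred [319.38 210.05] hole [[320.67 207.19]]
264 165
side [264.1 251.2] [214 201] [[263.73 253.9 ]]
scene [216.3  189.01] [166 139] [[216.8  193.85]]
```

View pics/w5c.png

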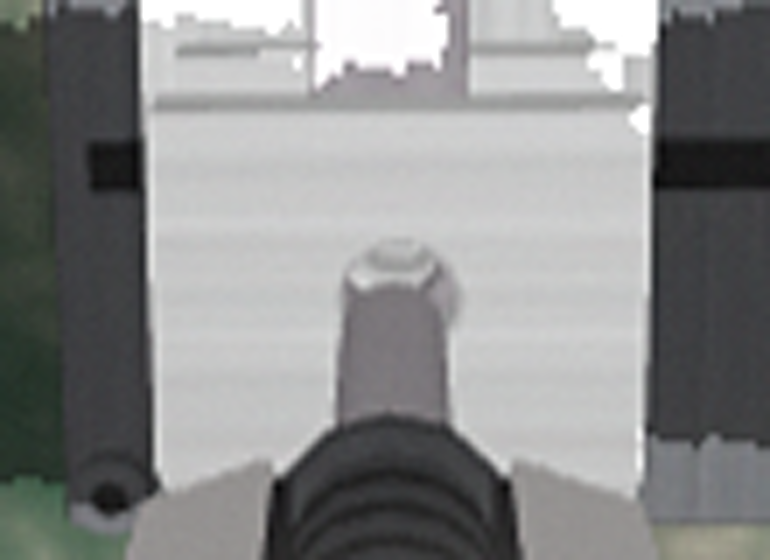

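View pics/scene5.png

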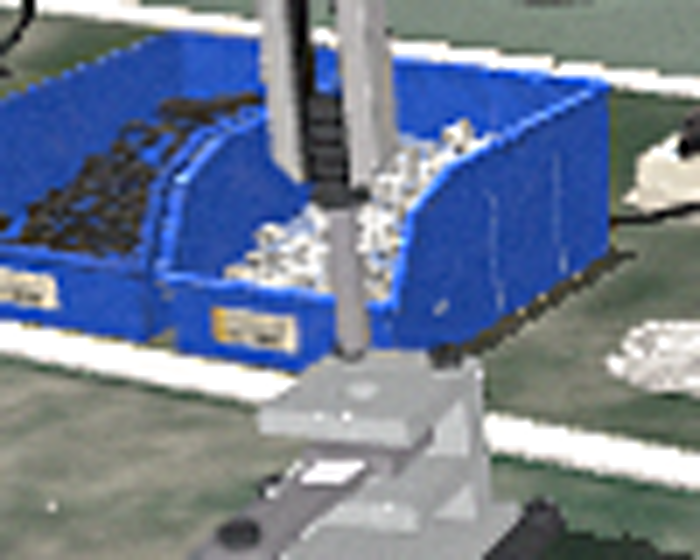

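View pics/side5.png

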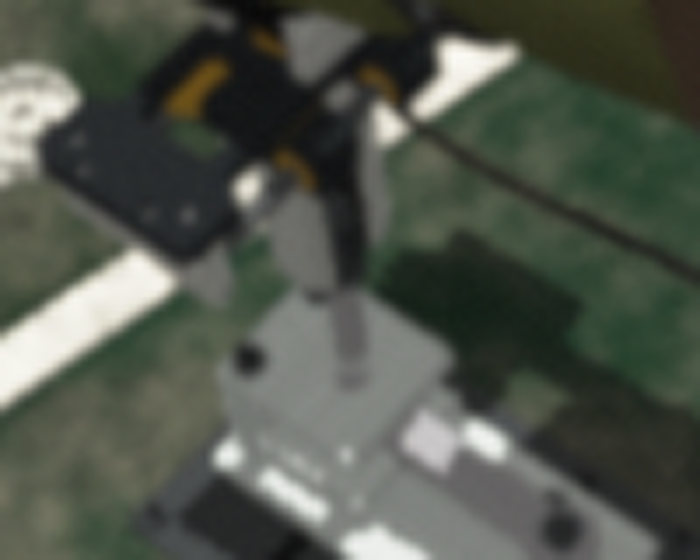

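w5c shows the hole at wrist pixel (320.9,206.7), matching the prediction. The tip centre is at about (320,210.6), so I correct by (1.5,1).

drive_tool --steps '[{"delta_pos": [1.5,1,-3],"yaw": 0,"hand": 10},{"delta_pos": [0,0,-3],"yaw": 0,"hand": 10},{"delta_pos": [0,0,0],"yaw": 0,"hand": 10},{"delta_pos": [0,0,0],"yaw": 0,"hand": 10}]'

```text
clock: 7.18
eef_pos: [550.5, 156.4, 170.4]
eef_rot: [-3.142, -0.0, -2.928]
wrist_force: [-0.4, 0.8, -0.4]
finger_gap: 17.4
```

```bash
cat > look.py <<'E'
from h import *
import sys
np.set_printoptions(suppress=True,precision=2)
n=sys.argv[1]
st=manip.read_state();print(st["clock"],st["eef_pos"],st["eef_rot"],st["finger_gap"],st["wrist_force"],st["moment"])
c=cam("wrist"); e=st["eef_pos"]; pt=proj(c,[e-[0,0,83.4]])[0]
print("tip pred crop",(pt-[265,165]+.5)*7,"hole",(proj(c,[(550,155.5,76)])-[265,165]+.5)*7)
crop(c,265,165,375,245,7,f"pics/w{n}.png");np.savez(f"w{n}.npz",**c)
E
python3 look.py 6
```

```text
7.1833 [550.52 156.41 170.36] [-3.14 -0.   -2.93] 17.37078639570444 [-0.4   0.75 -0.44] [0.04 0.05 0.01]
tip pred crop [383.94 316.56] hole [[377.51 282.59]]
```

View pics/w6.png

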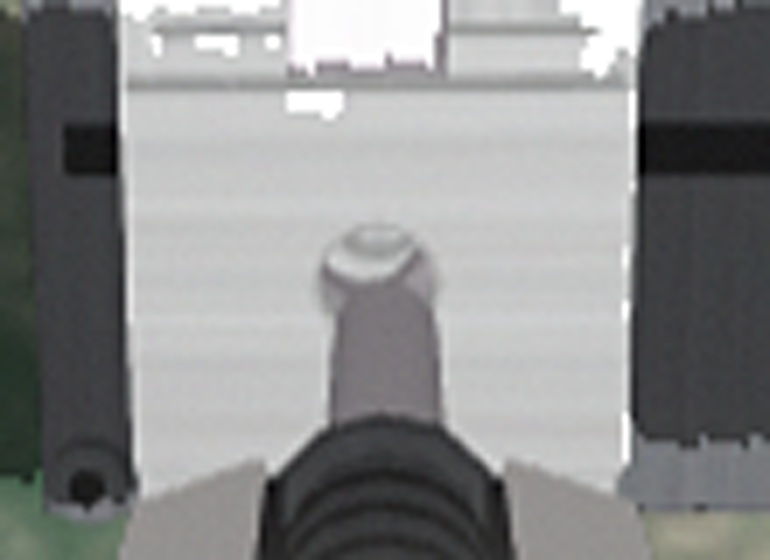

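drive_tool --steps '[{"delta_pos": [-0.8,-0.8,-2],"yaw": 0,"hand": 10},{"delta_pos": [0,0,-2],"yaw": 0,"hand": 10},{"delta_pos": [0,0,-2],"yaw": 0,"hand": 10},{"delta_pos": [0,0,-1],"yaw": 0,"hand": 10},{"delta_pos": [0,0,0],"yaw": 0,"hand": 10}]'

```text
clock: 7.65
eef_pos: [549.6, 155.6, 163.1]
eef_rot: [3.142, -0.001, -2.928]
wrist_force: [-0.1, -1.0, -0.8]
finger_gap: 17.2
```

```bash
python3 look.py 7
```

```text
7.65 [549.62 155.59 163.07] [ 3.14 -0.   -2.93] 17.210402948966053 [-0.07 -0.96 -0.79] [0.04 0.02 0.  ]
tip pred crop [384.19 316.31] hole [[382.76 309.42]]
```

View pics/w7.png

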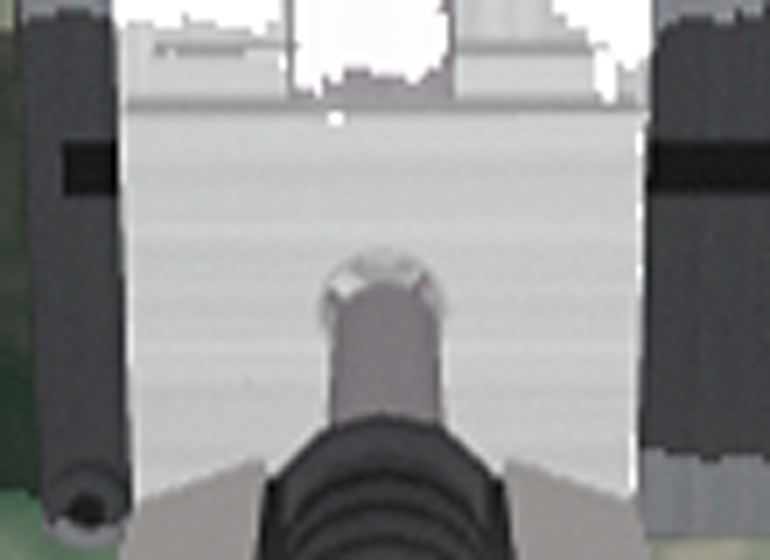

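drive_tool --steps '[{"delta_pos": [-0.4,-0.1,-1],"yaw": 0,"hand": 10},{"delta_pos": [0,0,-1],"yaw": 0,"hand": 10},{"delta_pos": [0,0,-1],"yaw": 0,"hand": 10},{"delta_pos": [0,0,-1],"yaw": 0,"hand": 10},{"delta_pos": [0,0,-1],"yaw": 0,"hand": 10}]'

```text
clock: 8.12
eef_pos: [549.3, 155.5, 158.3]
eef_rot: [-3.142, -0.0, -2.928]
wrist_force: [-0.7, -0.4, -1.3]
finger_gap: 17.3
```

drive_tool --steps '[{"delta_pos": [0,0,-1],"yaw": 0,"hand": 10},{"delta_pos": [0,0,-1],"yaw": 0,"hand": 10}]'

```text
clock: 8.28
eef_pos: [549.4, 155.5, 156.3]
eef_rot: [3.142, 0.0, -2.928]
wrist_force: [0.3, 0.5, -0.9]
finger_gap: 17.7
```

The tip is 3 mm into the upper cheek with no force. Continuing slowly.

drive_tool --steps '[{"delta_pos": [0,0,-1.5],"yaw": 0,"hand": 10},{"delta_pos": [0,0,-1.5],"yaw": 0,"hand": 10},{"delta_pos": [0,0,-1.5],"yaw": 0,"hand": 10}]'

```text
clock: 8.53
eef_pos: [549.4, 155.5, 151.8]
eef_rot: [-3.142, -0.0, -2.928]
wrist_force: [0.1, 0.3, -0.6]
finger_gap: 17.6
```

drive_tool --steps '[{"delta_pos": [0,0,-1.5],"yaw": 0,"hand": 10},{"delta_pos": [0,0,-1.5],"yaw": 0,"hand": 10},{"delta_pos": [0,0,-1.5],"yaw": 0,"hand": 10}]'

```text
clock: 8.78
eef_pos: [549.4, 155.5, 147.3]
eef_rot: [3.142, 0.0, -2.928]
wrist_force: [-0.5, -0.3, -1.3]
finger_gap: 17.7
```

drive_tool --steps '[{"delta_pos": [0,0,-1.5],"yaw": 0,"hand": 10},{"delta_pos": [0,0,-1.5],"yaw": 0,"hand": 10},{"delta_pos": [0,0,0],"yaw": 0,"hand": 10}]'

```text
clock: 9.03
eef_pos: [549.2, 155.5, 144.1]
eef_rot: [3.142, -0.0, -2.928]
wrist_force: [0.6, -0.2, -0.8]
finger_gap: 17.5
```

drive_tool --steps '[{"delta_pos": [0,0,-1],"yaw": 0,"hand": 10},{"delta_pos": [0,0,-1],"yaw": 0,"hand": 10}]'

```text
clock: 9.2
eef_pos: [549.4, 155.5, 142.4]
eef_rot: [-3.142, 0.0, -2.928]
wrist_force: [-0.8, -0.3, -1.9]
finger_gap: 17.5
```

drive_tool --steps '[{"delta_pos": [0,0,-1],"yaw": 0,"hand": 10},{"delta_pos": [0,0,-0.5],"yaw": 0,"hand": 10}]'

```text
clock: 9.37
eef_pos: [549.4, 155.5, 140.9]
eef_rot: [-3.142, 0.0, -2.928]
wrist_force: [-0.0, -0.3, 1.9]
finger_gap: 17.3
```

drive_tool --steps '[{"delta_pos": [0,0,-0.5],"yaw": 0,"hand": 10},{"delta_pos": [0,0,-0.5],"yaw": 0,"hand": 10}]'

```text
clock: 9.53
eef_pos: [549.5, 155.3, 140.0]
eef_rot: [-3.141, 0.0, -2.928]
wrist_force: [1.0, -1.1, 0.3]
finger_gap: 17.5
```

drive_tool --steps '[{"delta_pos": [0,0,-0.5],"yaw": 0,"hand": 10},{"delta_pos": [0,0,-0.5],"yaw": 0,"hand": 10}]'

```text
clock: 9.7
eef_pos: [549.4, 155.4, 138.9]
eef_rot: [-3.141, 0.0, -2.928]
wrist_force: [1.4, -1.7, -0.3]
finger_gap: 17.6
```

drive_tool --steps '[{"delta_pos": [0,0,-0.5],"yaw": 0,"hand": 10},{"delta_pos": [0,0,-0.5],"yaw": 0,"hand": 10}]'

```text
clock: 9.87
eef_pos: [549.4, 155.4, 137.9]
eef_rot: [-3.142, 0.0, -2.928]
wrist_force: [-0.1, -1.6, 0.8]
finger_gap: 17.6
```

drive_tool --steps '[{"delta_pos": [0,0,-0.5],"yaw": 0,"hand": 10},{"delta_pos": [0,0,-0.5],"yaw": 0,"hand": 10}]'

```text
clock: 10.03
eef_pos: [549.4, 155.5, 136.9]
eef_rot: [-3.142, -0.0, -2.928]
wrist_force: [0.6, -1.8, -1.3]
finger_gap: 17.3
```

The eye is being pushed into line (about 1.7 N lateral). On to the lower cheek.

drive_tool --steps '[{"delta_pos": [0,0,-1],"yaw": 0,"hand": 10},{"delta_pos": [0,0,-1],"yaw": 0,"hand": 10},{"delta_pos": [0,0,-1],"yaw": 0,"hand": 10}]'

```text
clock: 10.28
eef_pos: [549.3, 155.5, 133.8]
eef_rot: [3.142, -0.0, -2.928]
wrist_force: [-0.1, -1.8, -1.0]
finger_gap: 17.2
```

drive_tool --steps '[{"delta_pos": [0,0,-1],"yaw": 0,"hand": 10},{"delta_pos": [0,0,-1],"yaw": 0,"hand": 10},{"delta_pos": [0,0,-1],"yaw": 0,"hand": 10}]'

```text
clock: 10.53
eef_pos: [549.4, 155.5, 130.8]
eef_rot: [-3.142, 0.0, -2.928]
wrist_force: [0.3, -1.2, 1.0]
finger_gap: 17.4
```

drive_tool --steps '[{"delta_pos": [0,0,-1],"yaw": 0,"hand": 10},{"delta_pos": [0,0,-1],"yaw": 0,"hand": 10},{"delta_pos": [0,0,-1],"yaw": 0,"hand": 10}]'

```text
clock: 10.78
eef_pos: [549.4, 155.5, 127.8]
eef_rot: [-3.142, 0.0, -2.928]
wrist_force: [0.9, -1.7, -0.5]
finger_gap: 17.4
```

drive_tool --steps '[{"delta_pos": [0,0,-1],"yaw": 0,"hand": 10},{"delta_pos": [0,0,-1],"yaw": 0,"hand": 10}]'

```text
clock: 10.95
eef_pos: [549.3, 155.5, 125.8]
eef_rot: [-3.142, -0.0, -2.928]
wrist_force: [-0.9, -1.5, 0.2]
finger_gap: 17.4
```

drive_tool --steps '[{"delta_pos": [0,0,-0.5],"yaw": 0,"hand": 10},{"delta_pos": [0,0,-0.5],"yaw": 0,"hand": 10}]'

```text
clock: 11.12
eef_pos: [549.4, 155.5, 124.9]
eef_rot: [-3.142, -0.0, -2.928]
wrist_force: [0.8, -1.2, -0.6]
finger_gap: 17.5
```

drive_tool --steps '[{"delta_pos": [0,0,-0.5],"yaw": 0,"hand": 10},{"delta_pos": [0,0,-0.5],"yaw": 0,"hand": 10}]'

```text
clock: 11.28
eef_pos: [549.4, 155.5, 123.9]
eef_rot: [-3.142, 0.0, -2.928]
wrist_force: [-0.4, -1.5, -0.0]
finger_gap: 17.2
```

drive_tool --steps '[{"delta_pos": [0,0,-0.5],"yaw": 0,"hand": 10},{"delta_pos": [0,0,-0.5],"yaw": 0,"hand": 10},{"delta_pos": [0,0,-0.5],"yaw": 0,"hand": 10}]'

```text
clock: 11.53
eef_pos: [549.4, 155.5, 122.4]
eef_rot: [-3.142, 0.0, -2.928]
wrist_force: [0.3, -2.3, -0.6]
finger_gap: 17.6
```

drive_tool --steps '[{"delta_pos": [0,0,-1],"yaw": 0,"hand": 10},{"delta_pos": [0,0,-1],"yaw": 0,"hand": 10}]'

```text
clock: 11.7
eef_pos: [549.4, 155.5, 120.4]
eef_rot: [-3.142, 0.0, -2.928]
wrist_force: [0.9, -1.4, 0.3]
finger_gap: 17.1
```

drive_tool --steps '[{"delta_pos": [0,0,-1],"yaw": 0,"hand": 10},{"delta_pos": [0,0,-1],"yaw": 0,"hand": 10},{"delta_pos": [0,0,-1],"yaw": 0,"hand": 10}]'

```text
clock: 11.95
eef_pos: [549.4, 155.5, 117.3]
eef_rot: [3.142, 0.0, -2.928]
wrist_force: [0.9, -1.2, -0.4]
finger_gap: 17.5
```

drive_tool --steps '[{"delta_pos": [0,0,-1],"yaw": 0,"hand": 10},{"delta_pos": [0,0,-1],"yaw": 0,"hand": 10},{"delta_pos": [0,0,-1],"yaw": 0,"hand": 10},{"delta_pos": [0,0,-1],"yaw": 0,"hand": 10}]'

```text
clock: 12.28
eef_pos: [549.4, 155.5, 113.3]
eef_rot: [3.142, -0.0, -2.928]
wrist_force: [0.2, -1.8, -1.0]
finger_gap: 17.0
```

drive_tool --steps '[{"delta_pos": [0,0,-1],"yaw": 0,"hand": 10},{"delta_pos": [0,0,-1],"yaw": 0,"hand": 10},{"delta_pos": [0,0,-1],"yaw": 0,"hand": 10},{"delta_pos": [0,0,-1],"yaw": 0,"hand": 10}]'

```text
clock: 12.62
eef_pos: [549.4, 155.5, 109.3]
eef_rot: [3.142, 0.0, -2.928]
wrist_force: [0.3, -1.0, 0.4]
finger_gap: 17.3
```

drive_tool --steps '[{"delta_pos": [0,0,-1],"yaw": 0,"hand": 10},{"delta_pos": [0,0,-1],"yaw": 0,"hand": 10},{"delta_pos": [0,0,-1],"yaw": 0,"hand": 10},{"delta_pos": [0,0,-1],"yaw": 0,"hand": 10}]'

```text
clock: 12.95
eef_pos: [549.4, 155.5, 105.4]
eef_rot: [-3.142, 0.0, -2.928]
wrist_force: [0.0, -1.7, 0.1]
finger_gap: 16.9
```

drive_tool --steps '[{"delta_pos": [0,0,-0.5],"yaw": 0,"hand": 10},{"delta_pos": [0,0,-0.5],"yaw": 0,"hand": 10}]'

```text
clock: 13.12
eef_pos: [549.4, 155.5, 104.4]
eef_rot: [-3.142, -0.0, -2.928]
wrist_force: [0.6, -0.7, 0.2]
finger_gap: 17.3
```

Run:
```python
from h import *
np.set_printoptions(suppress=True,precision=2)
s=cam("scene"); crop(s,165,145,265,225,7,"pics/c8.png")
```

```text
(no output)
```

View pics/c8.png

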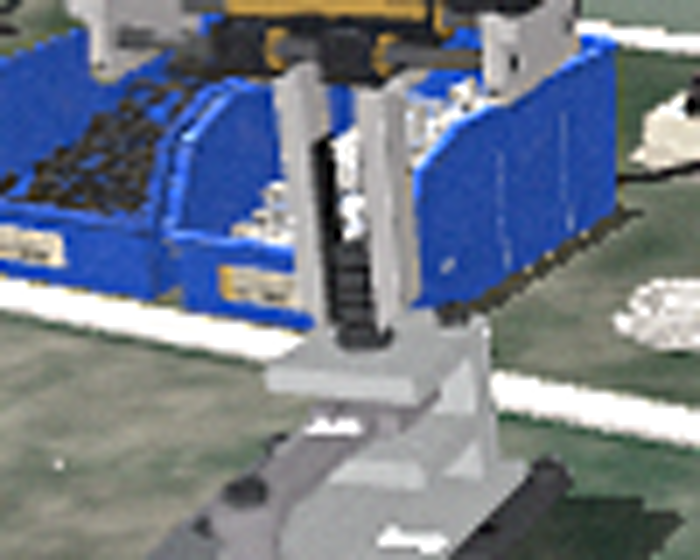

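The collar is a few mm above the cheek. Creeping down until contact.

drive_tool --steps '[{"delta_pos": [0,0,-0.5],"yaw": 0,"hand": 10},{"delta_pos": [0,0,-0.5],"yaw": 0,"hand": 10}]'

```text
clock: 13.33
eef_pos: [549.4, 155.5, 103.5]
eef_rot: [3.142, 0.0, -2.928]
wrist_force: [1.1, -1.2, -0.9]
finger_gap: 17.4
```

drive_tool --steps '[{"delta_pos": [0,0,-0.5],"yaw": 0,"hand": 10},{"delta_pos": [0,0,-0.5],"yaw": 0,"hand": 10}]'

```text
clock: 13.5
eef_pos: [549.4, 155.5, 102.4]
eef_rot: [-3.142, 0.0, -2.928]
wrist_force: [0.2, -1.1, 0.4]
finger_gap: 17.6
```

drive_tool --steps '[{"delta_pos": [0,0,-0.3],"yaw": 0,"hand": 10},{"delta_pos": [0,0,-0.2],"yaw": 0,"hand": 10}]'

```text
clock: 13.67
eef_pos: [549.4, 155.5, 101.9]
eef_rot: [-3.142, 0.0, -2.928]
wrist_force: [1.2, -1.0, 0.2]
finger_gap: 17.6
```

drive_tool --steps '[{"delta_pos": [0,0,-0.2],"yaw": 0,"hand": 10},{"delta_pos": [0,0,-0.2],"yaw": 0,"hand": 10}]'

```text
clock: 13.83
eef_pos: [549.4, 155.5, 101.6]
eef_rot: [-3.142, 0.0, -2.928]
wrist_force: [0.4, -1.6, 0.3]
finger_gap: 17.5
```

drive_tool --steps '[{"delta_pos": [0,0,-0.2],"yaw": 0,"hand": 10},{"delta_pos": [0,0,-0.2],"yaw": 0,"hand": 10}]'

```text
clock: 14.0
eef_pos: [549.4, 155.5, 101.4]
eef_rot: [-3.142, 0.0, -2.928]
wrist_force: [-1.2, -1.4, 5.3]
finger_gap: 17.5
```

drive_tool --steps '[{"delta_pos": [0,0,-0.2],"yaw": 0,"hand": 10},{"delta_pos": [0,0,-0.2],"yaw": 0,"hand": 10}]'

```text
clock: 14.17
eef_pos: [549.5, 155.5, 101.4]
eef_rot: [-3.142, 0.001, -2.928]
wrist_force: [-2.0, -1.7, 8.6]
finger_gap: 17.3
```

drive_tool --steps '[{"delta_pos": [0,0,-0.2],"yaw": 0,"hand": 10},{"delta_pos": [0,0,0],"yaw": 0,"hand": 10}]'

```text
clock: 14.33
eef_pos: [549.5, 155.5, 101.3]
eef_rot: [-3.142, 0.001, -2.928]
wrist_force: [-2.8, -3.1, 8.9]
finger_gap: 17.5
```

The collar seated at the predicted height with about 9 N. Releasing.

drive_tool --steps '[{"delta_pos": [0,0,0.3],"yaw": 0,"hand": 10},{"delta_pos": [0,0,0],"yaw": 0,"hand": 18},{"delta_pos": [0,0,0],"yaw": 0,"hand": 22},{"delta_pos": [0,0,0],"yaw": 0,"hand": 28},{"delta_pos": [0,0,0],"yaw": 0,"hand": 36}]' --squeeze 10

```text
clock: 14.75
eef_pos: [549.1, 155.6, 100.5]
eef_rot: [3.141, -0.001, -2.928]
wrist_force: [-0.0, 0.2, 0.3]
finger_gap: 31.2
```

drive_tool --steps '[{"delta_pos": [0,0,0],"yaw": 0,"hand": 44},{"delta_pos": [0,0,0],"yaw": 0,"hand": 44},{"delta_pos": [0,0,3],"yaw": 0,"hand": 44},{"delta_pos": [0,0,8],"yaw": 0,"hand": 44},{"delta_pos": [0,0,15],"yaw": 0,"hand": 44}]'

```text
clock: 15.17
eef_pos: [548.8, 155.4, 126.4]
eef_rot: [-3.142, -0.002, -2.928]
wrist_force: [-0.2, 0.7, 0.6]
finger_gap: 43.8
```

drive_tool --steps '[{"delta_pos": [0,0,25],"yaw": 0,"hand": 44},{"delta_pos": [0,0,30],"yaw": 0,"hand": 44},{"delta_pos": [0,0,25],"yaw": 0,"hand": 44},{"delta_pos": [0,0,10],"yaw": 0,"hand": 44},{"delta_pos": [0,0,0],"yaw": 0,"hand": 44}]'

```text
clock: 15.58
eef_pos: [550.1, 155.7, 219.6]
eef_rot: [3.142, 0.005, -2.928]
wrist_force: [-0.4, -0.4, -0.3]
finger_gap: 44.1
```

Run:
```python
from h import *
np.set_printoptions(suppress=True,precision=2)
st=manip.read_state();print(st["clock"],st["eef_pos"],st["wrist_force"])
s=cam("scene"); crop(s,165,145,265,225,7,"pics/c9.png")
s=cam("side"); crop(s,210,200,330,300,6,"pics/s9.png")
c=cam("wrist","pics/w9.png")
q=proj(c,[(549.8,155.5,114)])[0]; print(q, depthpts(c,[q,q+[0,3],q-[0,3],q+[3,0]]))
P,u,v=cloud(c); m=(np.hypot(P[:,0]-549.8,P[:,1]-155.5)<14)&(P[:,2]>100)
print(P[m].mean(0),np.median(P[m][:,2]),m.sum())
```

```text
15.5833 [550.11 155.68 219.63] [-0.39 -0.42 -0.3 ]
[319.27 203.92] [[549.61 155.46 114.65]
 [552.66 156.12 113.36]
 [547.29 154.95 113.55]
 [549.09 157.99 114.53]]
[547.79 155.26 112.4 ] 113.8575048421979 388
```

View pics/c9.png

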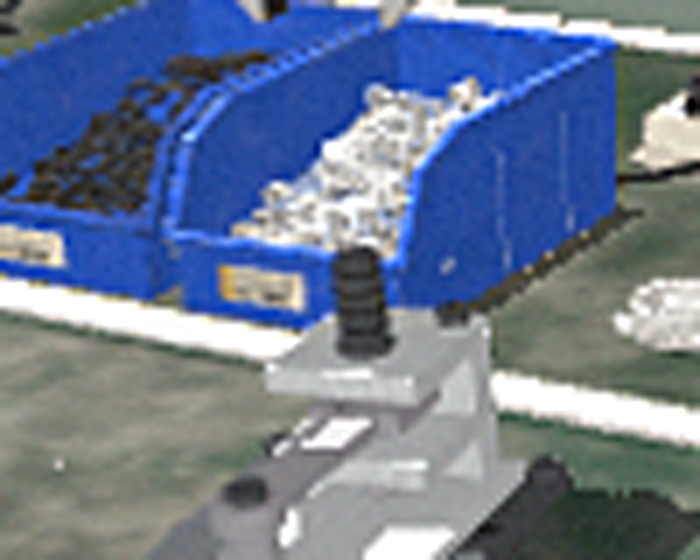

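View pics/w9.png

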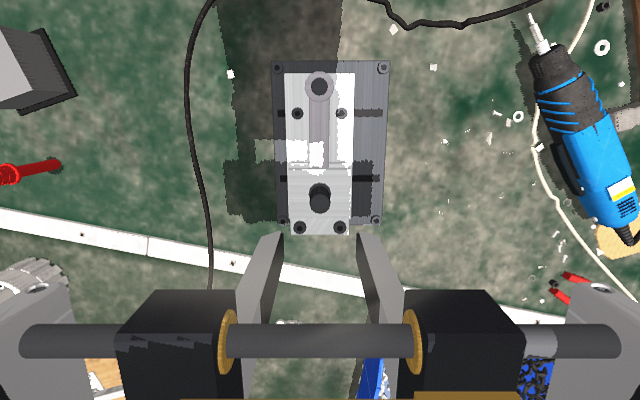

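The scene crop shows the collar flat on the upper cheek at about (365,345). The grip top measures 113.9 mm against an expected 114, and the gripper is clear at (320,200). Handing in.

```bash
python3 -c "
from cell import manip
print(manip.sign_off())"
```

```text
the job is handed in; nothing more can be done
None
```

I took the steel pin out of its stand and pinned the link into the clevis. It went down through the upper cheek, the eye and the lower cheek until the collar sat on the upper cheek. I then let go, backed off upwards and handed the job in at about 15.7 s.

- **Force:** The highest push I read was about 9 N, when the collar seated. The eye pushed sideways with about 2 N while it was being lined up.
- **Seating:** The collar made contact with the tool at 101.4 mm, exactly the height expected for a fully home pin. After release, the wrist camera put the top of the grip at 113.9 mm, against an expected 114 mm. The pictures show the collar flat on the cheek.
- **Gripper:** It was clear of everything, about 120 mm above the grasp height, with wrist force near zero.
- **First grasp:** The tool was about 3 mm off in y the first time. I opened, recentred and regripped before lifting.
- **Other parts:** I saw nothing moved among the parts visible in the last pictures. I did not measure the bystanders' positions again at the end.

No checks failed or disagreed at the end.

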